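# Caliper a turned shaft on its inspection plate

### The arm

A 6-joint arm with a two-finger parallel gripper is mounted at the origin on a cart in front of the work surface, level with it; the furniture and walls round the work are solid. World frame = base frame: x ahead of the robot, y to its left, z up, the work surface at z = 0. Lengths are in m, angles in degrees, forces in N, time in s.
With the tool pointing down it reaches from about 0.35 to 0.95 m from the base axis. Payload 17.4 kg.
Tool frame: the origin (TCP) lies midway between the tips of the shut fingers; the grasp point (between the pads) lies 19 mm behind it; z points along the fingers, y is the line along which they close (so a half turn about z gives the same grasp; the last joint's range is limited). The gripper opens to 93 mm and grips with 3 to 60 N. Pads are 15 mm wide; open, the fingers measure 128 mm over their backs; the gripper's body (75 mm by 188 mm) begins 65 mm behind the grasp point.
Start: joints at [65.501, 6.646, 82.598, -0, 90.757, -2.166], TCP at [0.257, 0.624, 0.219] pointing down, gripper open.
Joint ranges: [-162.19, 162.19], [-47.58, 125.68], [4.15, 143.07], [-65.23, 245.23], [0.69, 171.88], [-170.13, 170.13]. Speed limits (degrees/s): [108.29, 108.29, 127.2, 180, 180, 180].

### API

Orientations are given as a 3x3 rotation matrix whose columns are the frame's x, y, z axes.
In Python, from bench import arm gives the robot as it stands.
- The arm moves only by the tool step_arm, never from a script. Its arguments are lists of equal length, an entry for each row: "linear": the shift along the tool's x, y, z in mm, a list of three; "roll": the turn about the tool's z in rad; "hand": the opening, from 0 (shut) to 1 (fully open). In form: {"linear": [[dx, dy, dz], ...], "roll": [roll, ...], "hand": [hand, ...]}. A call has 1 to 10 rows; each row shifts and turns the commanded pose from where the row before left it, along the tool's axes as they then stand; what a row does not reach is not made up. A row lasts 1/8 s, in which the tool goes at most 62.5 mm and 10.7 degrees, less where a joint would pass 70% of its speed; a pose out of reach is approached as far as the arm can. A call with a gripper value outside its range is refused whole. The fingers move at their own pace and stop on an object; the grip force is fixed at half the most. Time passes only in rows, so rows that do not move let the fingers close. It gives the time, the measured TCP pose, the force, the opening and the grip force at its end, in the units of the state.
- arm.get_state(): the state, without advancing time (a new reading comes with each control period).
- arm.capture(name): name is "scene" or "top" or "wrist"; returns the picture (480x640x3 uint8, red, green, blue); there is no depth.
- arm.camera_info(name): a dict with "camera_matrix" (3x3 intrinsics, pixels), "extrinsics" (4x4, takes a point from world to camera coordinates); the wrist camera has in their place "T_tool_cam" (4x4, takes a point from camera to tool coordinates, whose origin is the TCP and whose axes are the flange's). Camera axes: x right, y down, z forward; pixel columns grow to the right and rows downward; lengths in m; the calibration is good to about 2 mm. The wrist camera is an equidistant fisheye: a pixel r from the principal point sees the ray r / f radians off the axis. A picture is of the moment at which its call begins: read the wrist's pose just before it. camera_info takes no time and is no camera call.
- arm.close_job(): hands the job in; it is judged then, once.
Trained networks look in the newest picture that a camera, given by its name, has taken for a name from the list of things; names that differ only in an ending like _2 or _b are one class to them, and where a whole thing is asked for, a point or a joint stands for the part that bears it (a point fixed in the world has none). Each returns a list of dicts, best first, with "p" (0 to 1); they miss things now and then, are a little off and sometimes report something else, mostly with a low value. They report only what shows in the picture. A call takes as long as a camera call.
- arm.cut_out(camera, query): "pixels" (480x640 bool, what is visible of it).
- arm.tip_of(camera, query): "at" ([x, y, z] in m, in world coordinates, good to about 4 mm: a listed point, or the origin of a listed thing).
The state is a dict: "time_s": time; "qpos": joint angles; "qvel": joint speeds; "effort": joint torques, N m; "eef_pos": TCP position; "orientation": TCP orientation; "ft_force": force on the tool from outside, world axes, zero at the start; "torque": the same for the moment, N m; "grip_width": finger opening in m; "gripper_force": force on a finger pad.
Only numpy, scipy, OpenCV 4.12 (cv2) and the standard library are available. Lean on these libraries where they do the work, as an engineer would, in place of code of your own. Each camera call takes 0.05 s, during which the arm holds its last target. There are 200 camera calls.

### The job

Measure the bottom journal of the turned shaft with the big caliper: lay the caliper flat on the steel plate with its open jaws in under the collar and round the journal, and let go of it. Then slide its jaws gently shut until both bear on the journal at once with a light measuring pressure (at least 3 N, never over 25 N), and leave the caliper lying there closed on the journal for the reading, without shoving the other loose things on the desk about.

Things in the scene. Friction and masses are not known exactly. Their poses are not given: they have to be found in the camera images.
- plate: Fixed ground-steel inspection plate, 190 x 210 mm (its x, y), top face 24 mm above the desk. Origin on the desk under its centre, z up. The shaft stands at its centre.
- shaft: Turned steel shaft fixed upright on the plate. Origin on its axis at the plate's top face, z up along the axis. From the plate up: the journal to be measured, about 30 mm in diameter and 26 mm high; a collar 40 mm in diameter from 26 to 35 mm; a thinner end, 27 mm in diameter, up to 56 mm above the plate.
- journal (a point): Point on the shaft's axis 7 mm above the plate, the middle height of the jaws when the caliper lies flat on the plate.
- caliper: Loose steel caliper, 0.4 kg, lying flat on the desk: a straight beam 20 mm wide and 203 mm long along its x (from x = -70 to +133 mm), 13 mm thick over all. z up; origin in the plane of its underside, below the beam's centre line. The fixed jaw stands at the -x end, the jaws point to +y and reach y = 75 mm. All parts lie between z = 0 and 14 mm.
- fixed_jaw: Fixed jaw of the caliper: measuring face at caliper x = -60 mm (facing +x), its back at x = -70 mm straight from y = 15 to 48 mm, then tapering to the tip at y = 75 mm; it lies z = 2 to 12 mm above the underside. Origin at caliper x = -60 mm, y = 0, on the underside.
- moving_jaw: Moving jaw of the caliper, the mirror image of the fixed one: measuring face at caliper x = -60 mm + slider, its back 10 mm further in +x, straight from y = 15 to 48 mm. Both jaws load up only when pressed together from both sides, as by pinching their backs from above, centred on the shaft. Origin on its measuring face at y = 0, on the underside; axes as the caliper's.
- housing (a point): Centre of the top of the slider housing, a block 64 mm along the beam, 30 mm wide (caliper y -15 to +15 mm) and 13 mm high that runs on the beam with the moving jaw at its -x end; it lies close to the caliper's centre of mass and is the place to carry it by. This point is at caliper x = -28 mm + slider, y = 0, z = 13 mm.
- slider (a joint): Opening between the jaw faces in m: 0 shut, at most 0.100; grows as the moving jaw slides to caliper +x. It starts 42 to 50 mm open (62 to 70 mm over the backs), slides with about 1.5 N friction and stays where it is left.
- masking_roll: Roll of masking tape, 103 x 101 x 25 mm, a bystander; origin under its centre.
- paper_carton: White carton, 62 x 99 x 30 mm, a bystander; origin under its centre.
- comb_part: White printed part with four prongs and a shank, 76 x 118 x 20 mm, a bystander; origin under its centre.
- brush: Bench brush with wooden handle, 16 x 145 x 14 mm, a bystander; origin under its centre.
- rotary_tool: Rotary handpiece, 27 x 153 x 26 mm, a bystander; origin under its centre.

How it is judged (in metres and radians):
On the way, in this order (a step that is already met when the one before it is completed fails the run):
1. the caliper lies flat on the plate with the journal between its jaws, let go (x of journal in the frame of fixed_jaw above 0.012 m and x of journal in the frame of moving_jaw below -0.012 m and y of journal in the frame of caliper between 0.02 and 0.072 m and z of caliper in the frame of shaft below 0.004 m and angle between caliper's own z axis and vertical below 0.06 rad and contact force between the fingers and caliper below 0.2 N), for 0.2 s.
2. both jaws bear on the journal with at least 3 N (contact force between each of fixed_jaw, moving_jaw and shaft above 3 N), for 0.3 s.
At the end, for the whole second after the job is handed in: The caliper lies flat on the plate (within 4 mm and 0.06 rad) at rest, the journal between its jaws and 20 to 72 mm from the beam's centre line, and its jaws are shut on the 30 mm journal (opening below 31.5 mm) (value of joint slider below 0.0315 m and x of journal in the frame of fixed_jaw above 0.012 m and x of journal in the frame of moving_jaw below -0.012 m and y of journal in the frame of caliper between 0.02 and 0.072 m and z of caliper in the frame of shaft below 0.004 m and angle between caliper's own z axis and vertical below 0.06 rad and linear speed of caliper below 0.02 m/s); the robot touches nothing.
It fails at once if a jaw is forced against the shaft with more than 25 N (contact force between any of fixed_jaw, moving_jaw and shaft above 25 N).
It fails at once if another thing on the desk is moved by more than 30 mm (distance of any of masking_roll, paper_carton, comb_part, brush, rotary_tool from where it was at the start of the episode above 0.03 m).
It also fails if it takes over 61 s, if anything falls off the work surface, if the arm or the gripper's body presses on something with over 40 N, if the wrist force passes 120 N, or if a joint passes its speed limit or range.

## Working session

There is one attempt and no reset: what is moved stays moved. The work goes in short steps, Python scripts to look and compute and a tool call to move; the robot and the scene stay as the last step left them, time stands still between calls to the robot, and variables do not carry over. Pictures are saved under pics/ and viewed, at most 10 in all, crops included, and the job is handed in when it is done.

Besides the shell and the picture viewer there is one more tool, called after "Emit:" as name([rows], argument=value, ...), one row to a line, values as JSON. step_arm: Moves the arm, as the interface text tells. Its arguments: {"type":"object","properties":{"linear":{"type":"array","items":{"type":"array","items":{"type":"number"}}},"roll":{"type":"array","items":{"type":"number"}},"hand":{"type":"array","items":{"type":"number"}}},"required":["linear","roll","hand"]}

```bash
mkdir -p pics
python3 - <<'E'
from bench import arm
import cv2,numpy as np
s=arm.get_state();print(s['time_s'],s['eef_pos'],s['orientation'],s['grip_width'])
for c in('top','scene'):
    im=arm.capture(c);cv2.imwrite(f'pics/{c}1.png',im[...,::-1])
    i=arm.camera_info(c);print(c,np.round(i['camera_matrix'],1).tolist(),np.round(i['extrinsics'],3).tolist())
    for q in('caliper','fixed_jaw','moving_jaw','housing','journal','shaft','plate'):
        r=arm.tip_of(c,q);print(q,[(round(d['p'],2),np.round(d['at'],4).tolist()) for d in r[:2]])
E
```

```text
0.0 [0.25641907 0.62418747 0.21790254] [[-9.24983191e-01  3.80007715e-01 -4.81815969e-04]
 [ 3.80008017e-01  9.24982618e-01 -1.03170617e-03]
 [ 5.36150925e-05 -1.13740479e-03 -9.99999352e-01]] 0.09308256986609072
top [[465.5, 0.0, 308.6], [0.0, 465.5, 237.9], [0.0, 0.0, 1.0]] [[0.017, -1.0, -0.0, -0.058], [-0.989, -0.017, -0.145, 0.572], [0.145, 0.003, -0.989, 1.239], [0.0, 0.0, 0.0, 1.0]]
caliper [(0.58, [0.5586, -0.2709, -0.0])]
fixed_jaw [(0.64, [0.6109, -0.2988, -0.0018])]
moving_jaw [(0.42, [0.5723, -0.2783, 0.001])]
housing [(0.91, [0.5437, -0.2625, 0.0166]), (0.74, [0.5579, -0.2725, -0.0012])]
journal [(0.59, [0.5178, 0.0652, 0.0319])]
shaft [(0.67, [0.5169, 0.0674, 0.0228])]
plate [(0.73, [0.5242, 0.0639, 0.0018])]
scene [[457.3, 0.0, 320.3], [0.0, 457.3, 239.0], [0.0, 0.0, 1.0]] [[0.686, -0.728, 0.013, -0.442], [-0.337, -0.333, -0.881, 0.217], [0.645, 0.599, -0.473, 1.076], [0.0, 0.0, 0.0, 1.0]]
caliper [(0.62, [0.5552, -0.2685, 0.0009]), (0.4, [0.5196, 0.0631, 0.0335])]
fixed_jaw [(0.42, [0.6078, -0.2984, 0.0018]), (0.37, [0.5575, -0.269, -0.0017])]
moving_jaw [(0.5, [0.5714, -0.2756, -0.0003])]
housing [(0.77, [0.5434, -0.2607, 0.0113]), (0.36, [0.5588, -0.2688, -0.0005])]
journal [(0.74, [0.6106, -0.299, -0.0005]), (0.61, [0.5205, 0.0598, 0.0317])]
shaft [(0.62, [0.5216, 0.063, 0.0237])]
plate []
```

View pics/top1.png

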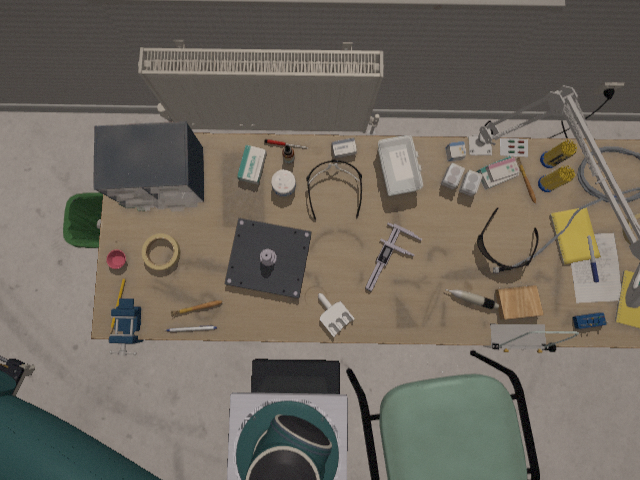

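View pics/scene1.png

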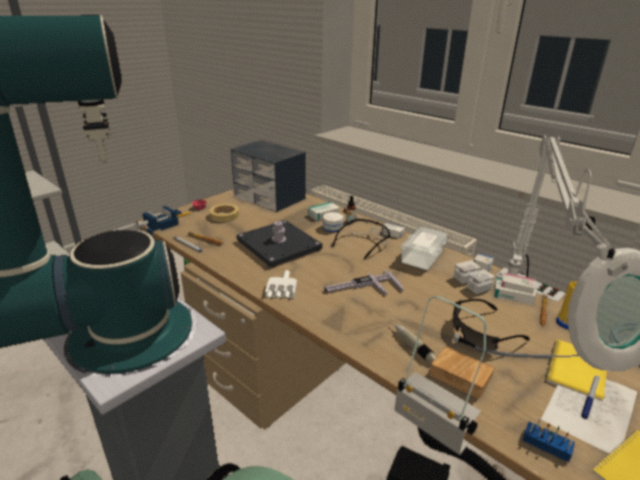

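Top view: the plate and shaft are at about px (268,257). The caliper is at about (390,255), with its jaws pointing right, towards -y. The scene view agrees, and the two cameras match within about 4 mm. I'll move above the housing.

Emit:
step_arm([
  [-33.5,-39.4,0],
  [-33.5,-39.4,0],
  [-33.5,-39.4,0],
  [-33.5,-39.4,0],
  [-33.5,-39.4,0],
  [-33.5,-39.4,0],
  [-33.5,-39.4,0],
  [-33.5,-39.4,0],
  [-33.5,-39.4,0],
], roll=[0,0,0,0,0,0,0,0,0], hand=[1,1,1,1,1,1,1,1,1])

```text
time_s: 1.92
eef_pos: [0.4008, 0.1802, 0.2189]
orientation: [[-0.925, 0.38, 0.001], [0.38, 0.925, 0.0], [-0.001, 0.001, -1.0]]
ft_force: [1.1, -0.7, 0.7]
grip_width: 0.0933
gripper_force: 0.0
```

Emit:
step_arm([
  [-33.5,-39.4,0],
  [-33.5,-39.4,0],
  [-33.5,-39.4,0],
  [-33.5,-39.4,0],
  [-33.5,-39.4,0],
  [-33.5,-39.4,0],
  [-33.5,-39.4,0],
  [-33.5,-39.4,0],
  [-33.5,-39.4,0],
  [0,0,0],
], roll=[0,0,0,0,0,0,0,0,0,0.115], hand=[1,1,1,1,1,1,1,1,1,1])

```text
time_s: 3.18
eef_pos: [0.545, -0.2636, 0.2177]
orientation: [[-0.873, 0.488, -0.001], [0.488, 0.873, 0.0], [0.001, -0.0, -1.0]]
ft_force: [-0.0, 1.3, -0.4]
grip_width: 0.0934
gripper_force: 0.0
```

```bash
cat > h.py <<'E'
from bench import arm
import cv2,numpy as np
def look(name,qs,save=None):
    s=arm.get_state();R=np.array(s['orientation']);p=np.array(s['eef_pos'])
    print(s['time_s'],np.round(p,4),'ty',np.round(np.degrees(np.arctan2(R[1,1],R[0,1])),2),'q',np.round(s['qpos'],1),'w',round(s['grip_width'],4))
    im=arm.capture(name)
    if save: cv2.imwrite(save,im[...,::-1])
    out={}
    for q in qs:
        r=arm.tip_of(name,q);out[q]=r
        print(q,[(round(d['p'],2),np.round(d['at'],4).tolist()) for d in r[:2]])
    return p,R,im,out
def pix2world(uv,z,p,R):
    "wrist fisheye pixel -> point on plane z"
    i=arm.camera_info('wrist');K=np.array(i['camera_matrix']);T=np.array(i['T_tool_cam'])
    d=(np.array(uv,float)-K[:2,2])/[K[0,0],K[1,1]];th=np.hypot(*d)
    v=np.r_[d/max(th,1e-9)*np.sin(th),np.cos(th)]
    w=R@T[:3,:3]@v;o=p+R@T[:3,3]
    return o+w*(z-o[2])/w[2]
E
python3 - <<'E'
from h import *
look('wrist',['caliper','fixed_jaw','moving_jaw','housing'],'pics/w1.png')
i=arm.camera_info('wrist');print(i)
E
```

```text
3.175 [ 0.545  -0.2636  0.2177] ty 60.81 q [-28.2  -2.   91.5  -0.   90.5 -89. ] w 0.0934
caliper [(0.67, [0.5548, -0.2684, -0.0009])]
fixed_jaw [(0.68, [0.61, -0.2969, -0.0007])]
moving_jaw []
housing [(0.6, [0.5411, -0.2597, 0.0093]), (0.49, [0.79, 0.1217, -0.0003])]
{'camera_matrix': array([[371.64829954,   0.        , 319.33343683],
       [  0.        , 371.64829954, 238.18788475],
       [  0.        ,   0.        ,   1.        ]]), 'T_tool_cam': array([[ 6.71833979e-05, -9.68782142e-01, -2.47913609e-01,
         6.94786865e-02],
       [ 9.99999691e-01, -1.28937462e-04,  7.74849304e-04,
        -1.36577143e-03],
       [-7.82625520e-04, -2.47913585e-01,  9.68781834e-01,
        -1.67053812e-01],
       [ 0.00000000e+00,  0.00000000e+00,  0.00000000e+00,
         1.00000000e+00]])}
```

View pics/w1.png

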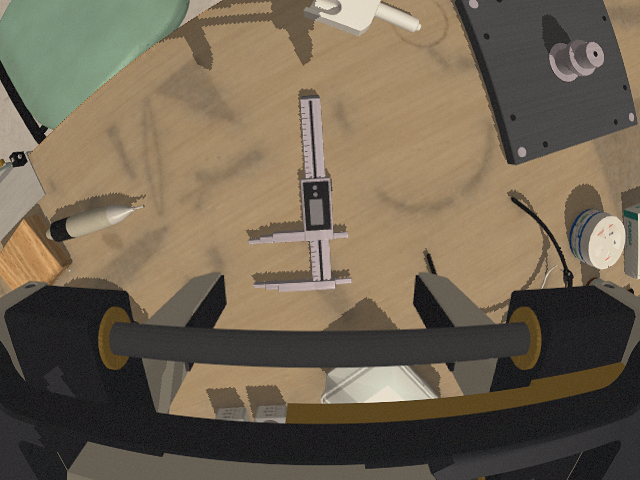

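The wrist view shows the caliper upright: beam end at (310,95), housing (302–331,178–238), jaws pointing left with faces at rows of about 240 and 285. Next I'll measure its axis and its opening.

Run:
```python
from h import *
p,R,im,o=look('wrist',['caliper','housing','fixed_jaw','moving_jaw','shaft','journal'])
m=arm.cut_out('wrist','caliper')[0];print(m['p'],m['pixels'].sum())
M=m['pixels'].astype(np.uint8)
ys,xs=np.nonzero(M)
P=[]
for v in range(100,176,3):
    u=np.nonzero(M[v])[0]
    if len(u): P.append(pix2world((u.mean(),v),0.010,p,R))
P=np.array(P);vx,vy,x0,y0=cv2.fitLine(P[:,:2].astype(np.float32),cv2.DIST_HUBER,0,1e-4,1e-4).ravel()
print('beam dir',np.degrees(np.arctan2(vy,vx)),x0,y0)
d=np.array([vx,vy]); d=d if d[0]<0 else -d; n=np.array([-d[1],d[0]])
L=lambda uv,z:(lambda w:[round(float((w-[x0,y0])@d)*1e3,1),round(float((w-[x0,y0])@n)*1e3,1)])(pix2world(uv,z,p,R)[:2])
t=ys.min();print('beam end',L((xs[ys==t].mean(),t),.008))
for v in (185,195,205,215,225):
    u=np.nonzero(M[v])[0];print(v,L((u.min(),v),.013),L((u.max(),v),.013))
for c in (262,272,280,288,296):
    v=np.nonzero(M[:,c])[0];e=np.split(v,np.nonzero(np.diff(v)>2)[0]+1)
    print(c,[(L((c,k[0]-.5),.012),L((c,k[-1]+.5),.012)) for k in e])
print('tcp',[round(float((p[:2]-[x0,y0])@a)*1e3,1) for a in(d,n)])
cv2.imwrite('pics/w1c.png',cv2.resize(np.where(M[80:310,230:370,None]>0,im[80:310,230:370,::-1],im[80:310,230:370,::-1]//2),None,fx=2.6,fy=2.6,interpolation=cv2.INTER_CUBIC))
```

```text
3.425 [ 0.5448 -0.2603  0.2188] ty 61.24 q [-28.   -2.2  91.7   0.   90.5 -89.2] w 0.0931
caliper [(0.92, [0.5548, -0.2698, 0.0022])]
housing [(0.57, [0.5375, -0.2598, 0.0108])]
fixed_jaw [(0.82, [0.6105, -0.2963, -0.0036])]
moving_jaw []
shaft [(0.77, [0.5226, 0.0654, 0.0287])]
journal [(0.93, [0.5209, 0.0623, 0.0301])]
0.7 21500
beam dir -75.56785 0.58248574 0.023596793
beam end [85.5, 129.8]Traceback (most recent call last):
  File "<stdin>", line 16, in <module>
    return umr_minimum(a, axis, None, out, keepdims, initial, where)
ValueError: zero-size array to reduction operation minimum which has no identity
```

```bash
cat > m.py <<'E'
from h import *
p,R,im,o=look('wrist',['housing'])
ms=[m for q in ('caliper','housing') for m in arm.cut_out('wrist',q)];print([(round(m['p'],2),int(m['pixels'].sum()),bool(m['pixels'][120,310])) for m in ms])
ms=[m for m in ms if m['pixels'][120,310]]
M=ms[0]['pixels'].astype(np.uint8)
ys,xs=np.nonzero(M)
P=[]
for v in range(104,172,3):
    u=np.nonzero(M[v])[0]
    P.append(pix2world((u.mean(),v),0.010,p,R))
P=np.array(P);vx,vy,x0,y0=cv2.fitLine(P[:,:2].astype(np.float32),cv2.DIST_HUBER,0,1e-4,1e-4).ravel()
d=np.array([vx,vy]); d=d if d[0]<0 else -d; n=np.array([-d[1],d[0]])
print('beam x dir',np.degrees(np.arctan2(d[1],d[0])),x0,y0)
L=lambda uv,z:(lambda w:[round(float((w-[x0,y0])@d)*1e3,1),round(float((w-[x0,y0])@n)*1e3,1)])(pix2world(uv,z,p,R)[:2])
t=ys.min();print('beam end',L((xs[ys==t].mean(),t),.008))
for v in (185,195,205,215,225):
    u=np.nonzero(M[v])[0];print(v,L((u.min(),v),.013),L((u.max()+1,v),.013))
for c in (262,272,280,288,296):
    v=np.nonzero(M[:,c])[0];e=np.split(v,np.nonzero(np.diff(v)>2)[0]+1)
    print(c,[(L((c,k[0]-.5),.012),L((c,k[-1]+.5),.012)) for k in e])
print('tcp',[round(float((p[:2]-[x0,y0])@a)*1e3,1) for a in(d,n)])
C=im[80:310,230:370,::-1].copy();C[M[80:310,230:370]==0]//=2
cv2.imwrite('pics/w1c.png',cv2.resize(C,None,fx=2.6,fy=2.6,interpolation=cv2.INTER_CUBIC))
E
python3 m.py
```

```text
3.825 [ 0.5448 -0.2606  0.2188] ty 61.11 q [-28.   -2.2  91.7  -0.   90.5 -89.1] w 0.0932
housing [(0.88, [0.5436, -0.263, 0.0098]), (0.16, [0.5551, -0.2694, -0.0018])]
[(0.73, 5559, True), (0.79, 2560, False)]
beam x dir 154.7387 0.47185907 -0.23204482
beam end [41.1, 0.1]
185 [-47.5, 15.4] [-49.6, -16.8]
195 [-57.8, 14.1] [-59.7, -15.2]
205 [-68.0, 14.8] [-70.0, -15.6]
215 [-78.4, 14.6] [-80.3, -15.0]
225 [-88.9, 14.3] [-90.8, -15.4]
262 [([-96.5, 56.9], [-106.2, 57.9]), ([-149.8, 62.7], [-155.7, 63.3])]
272 [([-94.0, 46.1], [-104.7, 47.1]), ([-149.2, 51.6], [-157.4, 52.4])]
280 [([-94.5, 37.7], [-106.3, 38.8]), ([-148.6, 42.8], [-161.4, 44.0])]
288 [([-95.0, 29.4], [-106.8, 30.4]), ([-149.0, 34.1], [-161.8, 35.3])]
296 [([-95.6, 21.1], [-106.3, 21.9]), ([-148.4, 25.4], [-162.3, 26.6])]
tcp [-78.1, -5.3]
```

View pics/w1c.png

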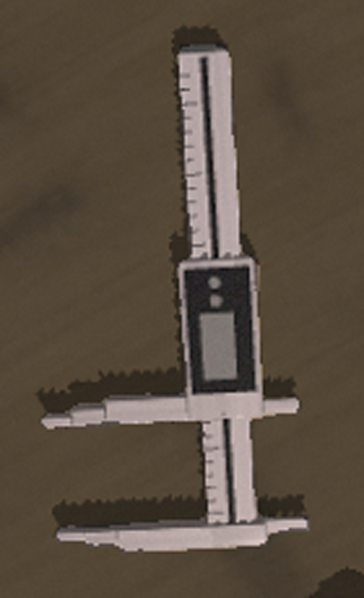

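Emit:
step_arm([
  [0,0,0],
  [4,-5,30],
  [0,0,40],
  [0,0,40],
  [0,0,40],
  [0,0,30],
  [0,0,20],
  [0,0,0],
], roll=[-0.063,0,0,0,0,0,0,0], hand=[1,1,1,1,1,1,1,1])

```text
time_s: 5.03
eef_pos: [0.5385, -0.2633, 0.0176]
orientation: [[-0.904, 0.428, -0.002], [0.428, 0.904, 0.001], [0.002, 0.0, -1.0]]
ft_force: [-0.0, -0.1, 0.6]
grip_width: 0.0931
gripper_force: 0.0
```

Run:
```python
from h import *
look('wrist',['housing'],'pics/w2.png')
```

```text
5.025 [ 0.5385 -0.2633  0.0176] ty 64.69 q [-28.5   4.7 103.9   0.   71.4 -93.2] w 0.0931
housing []
```

View pics/w2.png

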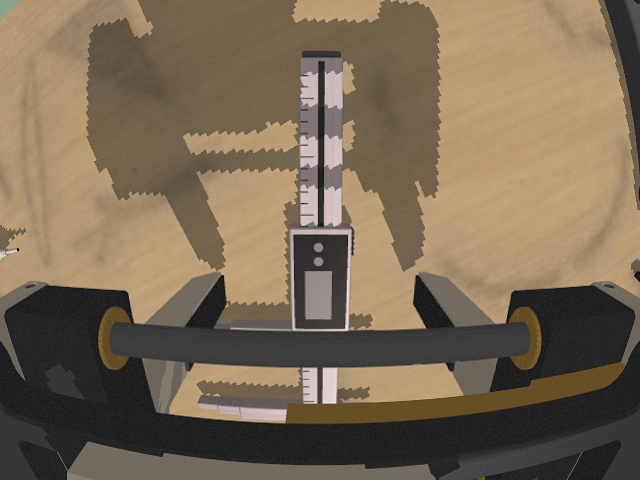

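Emit:
step_arm([
  [0,0,14],
  [0,0,0],
  [0,0,0],
  [0,0,0],
  [0,0,0],
  [0,0,0],
  [0,0,0],
  [0,0,0],
  [0,0,0],
], roll=[0,0,0,0,0,0,0,0,0], hand=[1,1,0.25,0.25,0.25,0.25,0.25,0.25,0.25])

```text
time_s: 6.25
eef_pos: [0.539, -0.2636, 0.0046]
orientation: [[-0.904, 0.428, -0.0], [0.428, 0.904, 0.0], [0.0, 0.0, -1.0]]
ft_force: [0.0, -0.9, 0.4]
grip_width: 0.0298
gripper_force: 30.0
```

Emit:
step_arm([
  [0,0,-10],
  [0,0,-25],
  [0,0,-30],
  [0,0,-30],
  [0,0,-30],
  [17,37,0],
  [17,37,0],
  [17,37,0],
  [17,37,0],
  [0,0,0],
], roll=[0,0,0,0,0,0,0,0,0,0], hand=[0.25,0.25,0.25,0.25,0.25,0.25,0.25,0.25,0.25,0.25])

```text
time_s: 7.5
eef_pos: [0.5407, -0.0986, 0.1301]
orientation: [[-0.905, 0.425, 0.0], [0.425, 0.905, 0.0], [-0.0, 0.0, -1.0]]
ft_force: [0.2, 0.2, -3.1]
grip_width: 0.0296
gripper_force: 30.0
```

Run:
```python
from h import *
for k in range(2):
    p,R,im,o=look('wrist',['shaft','journal','plate'],'pics/w3.png' if k else None)
look('top',['shaft','journal','plate'])
look('scene',['shaft','journal','plate'])
```

```text
7.5 [ 0.5407 -0.0986  0.1301] ty 64.84 q [-13.   -6.9 104.4   0.   82.5 -77.8] w 0.0296
shaft [(0.96, [0.5232, 0.0631, 0.0283])]
journal [(0.9, [0.5171, 0.0605, 0.0279])]
plate [(0.6, [0.5169, 0.0691, 0.0022])]
7.7 [ 0.5408 -0.1014  0.1298] ty 64.65 q [-13.3  -6.8 104.4  -0.   82.5 -77.9] w 0.0296
shaft [(0.71, [0.5233, 0.0651, 0.0265])]
journal [(0.82, [0.5198, 0.0623, 0.0284])]
plate [(0.85, [0.5219, 0.0703, 0.0008])]
7.9 [ 0.5408 -0.1014  0.1296] ty 64.63 q [-13.3  -6.8 104.4  -0.   82.5 -77.9] w 0.0295
shaft [(0.66, [0.518, 0.0651, 0.0206])]
journal [(0.53, [0.5166, 0.0658, 0.0332])]
plate [(0.88, [0.5228, 0.0651, 0.0008]), (0.67, [0.5181, 0.0643, 0.0246])]
8.1 [ 0.5408 -0.101   0.1296] ty 64.67 q [-13.2  -6.8 104.4  -0.   82.5 -77.9] w 0.0296
shaft [(0.71, [0.5226, 0.0621, 0.0247]), (0.19, [0.5317, 0.3638, 0.0043])]
journal [(0.26, [0.5442, -0.1011, 0.1318])]
plate [(0.86, [0.5289, 0.0631, -0.0009])]
```

View pics/w3.png

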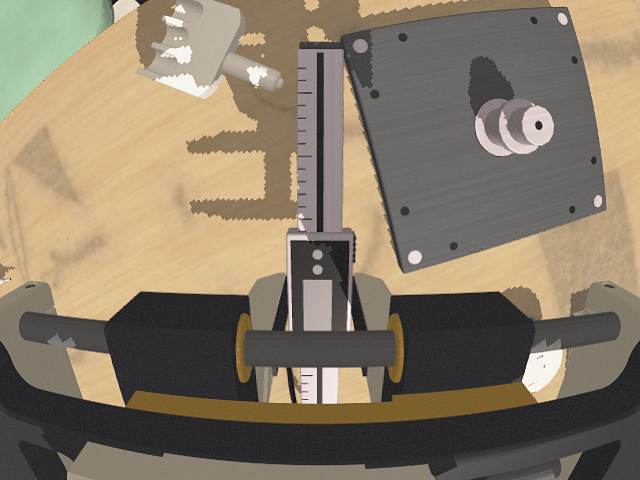

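The shaft's top centre is at (538,125), and the plate screws are at (360,46), (563,18), (598,201) and (414,257). The caliper hangs straight in the grip.

Run:
```python
from h import *
s=arm.get_state();p=np.array(s['eef_pos']);R=np.array(s['orientation'])
print('shaft',pix2world((538,125),.080,p,R))
S=[pix2world(q,.024,p,R)[:2] for q in((360,46),(563,18),(598,201),(414,257))]
print(np.round(S,4).tolist(),np.mean(S,0))
for q,z in(((320,44),.004),((320,230),.0085),((287,236),.0085),((355,236),.0085)):
    print((R.T@(pix2world(q,p[2]+z,p,R)-p)*1e3).round(1))
```

```text
shaft [0.5197402  0.06508478 0.08      ]
[[0.4223, -0.013], [0.4531, 0.1726], [0.618, 0.144], [0.5862, -0.0411]] [0.5198794  0.06561698]
[115.   -0.9  -4. ]
[32.7 -0.9 -8.5]
[ 30.  -15.4  -8.5]
[30.  14.6 -8.5]
```

Emit:
step_arm([
  [29,48.8,0],
  [29,48.8,0],
  [29,48.8,0],
  [29,48.8,0],
  [29,48.8,0],
  [0,0,0],
  [0,0,40],
  [0,0,35],
  [0,0,18],
  [0,0,0],
], roll=[0,0,0,0,0,0,0,0,0,0], hand=[0.25,0.25,0.25,0.25,0.25,0.25,0.25,0.25,0.25,0.25])

```text
time_s: 9.55
eef_pos: [0.5138, 0.1813, 0.036]
orientation: [[-0.904, 0.428, -0.002], [0.428, 0.904, -0.001], [0.001, -0.001, -1.0]]
ft_force: [0.7, 0.7, -3.5]
grip_width: 0.0297
gripper_force: 30.0
```

Run:
```python
from h import *
p,R,im,o=look('wrist',['shaft'],'pics/w4.png')
look('scene',['fixed_jaw','moving_jaw'])
print('shaft in tool mm',R.T@(np.array([.5198,.0651,.024])-p)*1e3)
```

```text
9.55 [0.5138 0.1813 0.036 ] ty 64.66 q [ 16.8  -3.1 110.   -0.   73.2 -47.9] w 0.0297
shaft []
9.65 [0.5148 0.1818 0.038 ] ty 64.67 q [ 16.8  -3.2 109.9  -0.   73.2 -47.9] w 0.0294
fixed_jaw []
moving_jaw [(0.56, [0.5464, 0.1702, 0.0301])]
shaft in tool mm [ -55.18191223 -102.46349479   12.06510811]
```

View pics/w4.png

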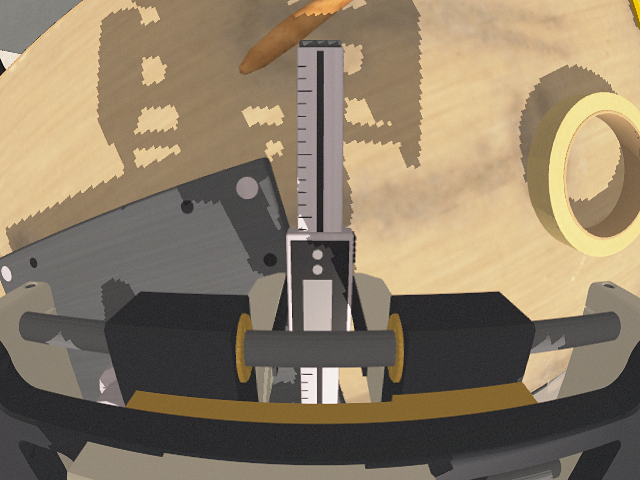

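The view matches the plan: plate on the left, beam upright, masking roll well clear on the right. I'll slide the jaws in under the collar.

Emit:
step_arm([
  [0,0,3],
  [0,-10,0],
  [0,-10,0],
  [0,-10,0],
  [0,-10,0],
  [0,-10,0],
  [0,-10,0],
  [0,-9,0],
  [0,0,0],
], roll=[0,0,0,0,0,0,0,0,0], hand=[0.25,0.25,0.25,0.25,0.25,0.25,0.25,0.25,0.25])

```text
time_s: 10.92
eef_pos: [0.4844, 0.119, 0.0337]
orientation: [[-0.904, 0.428, 0.0], [0.428, 0.904, 0.0], [-0.0, 0.0, -1.0]]
ft_force: [0.5, -0.4, -3.8]
grip_width: 0.0295
gripper_force: 30.0
```

Run:
```python
from h import *
p,R,im,o=look('top',['shaft','fixed_jaw','moving_jaw','caliper'])
s=arm.get_state();print(s['ft_force'])
look('scene',['fixed_jaw','moving_jaw','caliper'])
print('shaft in tool mm',R.T@(np.array([.5198,.0651,.024])-p)*1e3)
```

```text
10.925 [0.4844 0.119  0.0337] ty 64.65 q [ 10.9  -9.1 115.8  -0.   73.4 -53.8] w 0.0295
shaft [(0.53, [0.5174, 0.0656, 0.0229])]
fixed_jaw [(0.45, [0.5567, 0.0855, 0.0272])]
moving_jaw []
caliper []
[ 0.61203203  0.58726629 -3.15708129]
11.175 [0.4847 0.1197 0.0337] ty 64.7 q [ 10.9  -9.1 115.7   0.   73.4 -53.8] w 0.0296
fixed_jaw [(0.45, [0.5553, 0.0828, 0.0276]), (0.21, [0.4879, 0.1195, 0.0388])]
moving_jaw [(0.59, [0.5173, 0.1056, 0.0254])]
caliper [(0.68, [0.5013, 0.1116, 0.0298])]
shaft in tool mm [-55.04759058 -33.54393829   9.73378609]
```

Emit:
step_arm([
  [0,0,2],
  [0,0,1.5],
  [0,0,1],
  [0,0,0],
], roll=[0,0,0,0], hand=[0.25,0.25,0.25,0.25])

```text
time_s: 11.88
eef_pos: [0.4845, 0.1195, 0.029]
orientation: [[-0.904, 0.428, -0.0], [0.428, 0.904, -0.0], [0.0, -0.0, -1.0]]
ft_force: [-0.6, 0.6, -3.6]
grip_width: 0.0295
gripper_force: 30.0
```

Emit:
step_arm([
  [0,0,0.7],
  [0,0,0],
  [0,0,0],
  [0,0,0],
  [0,0,0],
  [0,0,0],
  [0,0,0],
  [0,0,0],
], roll=[0,0,0,0,0,0,0,0], hand=[0.25,0.25,0.5,0.75,1,1,1,1])

```text
time_s: 12.88
eef_pos: [0.4846, 0.1195, 0.0285]
orientation: [[-0.904, 0.428, 0.0], [0.428, 0.904, 0.0], [0.0, 0.0, -1.0]]
ft_force: [-1.1, 0.9, 0.2]
grip_width: 0.0849
gripper_force: 0.0
```

Emit:
step_arm([
  [0,0,0],
  [0,0,-30],
  [0,0,-50],
  [0,0,-50],
  [0,0,-20],
  [0,0,0],
], roll=[0,0,0,0,0,0], hand=[1,1,1,1,1,1])

```text
time_s: 13.62
eef_pos: [0.4849, 0.1196, 0.1791]
orientation: [[-0.904, 0.428, 0.002], [0.428, 0.904, 0.0], [-0.001, 0.001, -1.0]]
ft_force: [0.3, 1.0, -1.2]
grip_width: 0.0929
gripper_force: 0.0
```

Run:
```python
from h import *
p,R,im,o=look('wrist',['shaft','journal','fixed_jaw','moving_jaw','caliper','housing'],'pics/w5.png')
```

```text
13.625 [0.4849 0.1196 0.1791] ty 64.69 q [ 10.9 -15.  106.8  -0.   88.2 -53.8] w 0.0929
shaft [(0.77, [0.5228, 0.0658, 0.023])]
journal [(0.7, [0.5199, 0.0669, 0.0309])]
fixed_jaw [(0.78, [0.553, 0.087, 0.0241])]
moving_jaw []
caliper [(0.77, [0.4972, 0.1111, 0.0232])]
housing [(0.71, [0.488, 0.1226, 0.034]), (0.15, [0.5001, 0.1139, 0.0246])]
```

View pics/w5.png

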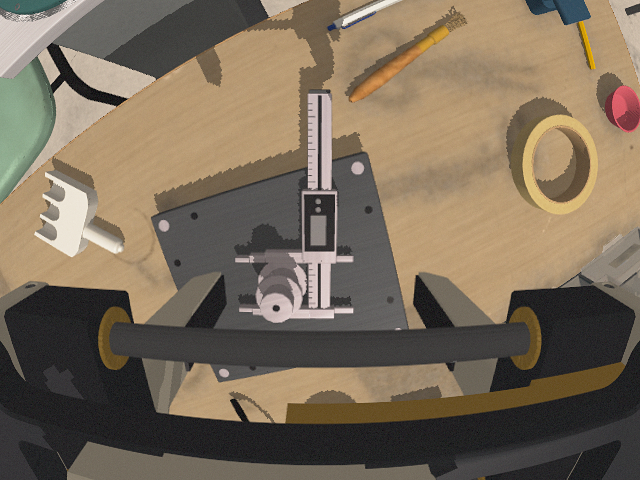

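The caliper lies flat with the journal between its jaws, and the shaft top centre is at (276,308). Next I'll rotate 90° over the shaft to pinch the backs.

Run:
```python
from h import *
s=arm.get_state();p=np.array(s['eef_pos']);R=np.array(s['orientation'])
print('shaft',pix2world((276,308),.080,p,R),p)
S=[pix2world(q,.024,p,R)[:2] for q in((164,226),(358,168),(223,373))];print(np.round(S,4).tolist(), (S[1]+S[2])/2)
for w in (pix2world((276,308),.080,p,R),[.5198,.0651,.08]): print('tool',R.T@(np.array(w)-p)*1e3)
for q,z in (((262,253),.036),((262,265),.036),((250,308),.026),((250,315),.036),((319,93),.034),((319,190),.037)):
    print(q,(R.T@(pix2world(q,z,p,R)-p)*1e3).round(1))
```

```text
shaft [0.51854502 0.06428013 0.08      ] [0.48429591 0.11940035 0.17735077]
[[0.4219, -0.0135], [0.4527, 0.1699], [0.5844, -0.0421]] [0.51854808 0.0639068 ]
tool [-54.651004   -35.09080237  97.31554794]
tool [-55.43488342 -33.81303807  97.31337521]
(262, 253) [-22.7 -51.1 141.4]
(262, 265) [-33.8 -51.6 141.4]
(250, 308) [-80.5 -67.1 151.3]
(250, 315) [-83.1 -65.5 141.3]
(319, 93) [113.4  -1.3 143.5]
(319, 190) [ 32.2  -1.3 140.4]
```

Emit:
step_arm([
  [0,0,0],
  [0,0,0],
  [0,0,0],
  [0,0,0],
  [0,0,0],
  [0,0,0],
  [0,0,0],
  [0,0,0],
  [0,0,0],
  [0,0,0],
], roll=[0.1745,0.1745,0.1745,0.1745,0.1745,0.1745,0.1745,0.1745,0.1745,0], hand=[1,1,1,1,1,1,1,1,1,1])

```text
time_s: 15.22
eef_pos: [0.4845, 0.1195, 0.178]
orientation: [[0.426, 0.904, -0.001], [0.904, -0.426, -0.0], [-0.0, -0.0, -1.0]]
ft_force: [0.7, -0.3, -0.6]
grip_width: 0.0933
gripper_force: 0.0
```

Emit:
step_arm([
  [-17,27,0],
  [-18,27.5,0],
  [0,0,25],
  [0,0,15],
  [0,0,10],
  [0,0,0],
], roll=[0,0,0,0,0,0], hand=[1,1,1,1,1,1])

```text
time_s: 15.98
eef_pos: [0.5186, 0.0648, 0.128]
orientation: [[0.426, 0.905, -0.001], [0.905, -0.426, -0.0], [-0.0, -0.001, -1.0]]
ft_force: [0.3, -0.2, -0.2]
grip_width: 0.0927
gripper_force: 0.0
```

Run:
```python
from h import *
p,R,im,o=look('wrist',['shaft'])
cv2.imwrite('pics/w6.png',cv2.resize(im[140:420,140:500,::-1],None,fx=2.1,fy=2.1,interpolation=cv2.INTER_CUBIC))
```

```text
15.975 [0.5186 0.0648 0.128 ] ty -25.21 q [  4.3 -10.4 107.7  -0.   82.8  29.5] w 0.0927
shaft [(0.64, [0.5244, 0.0657, 0.0283])]
```

View pics/w6.png

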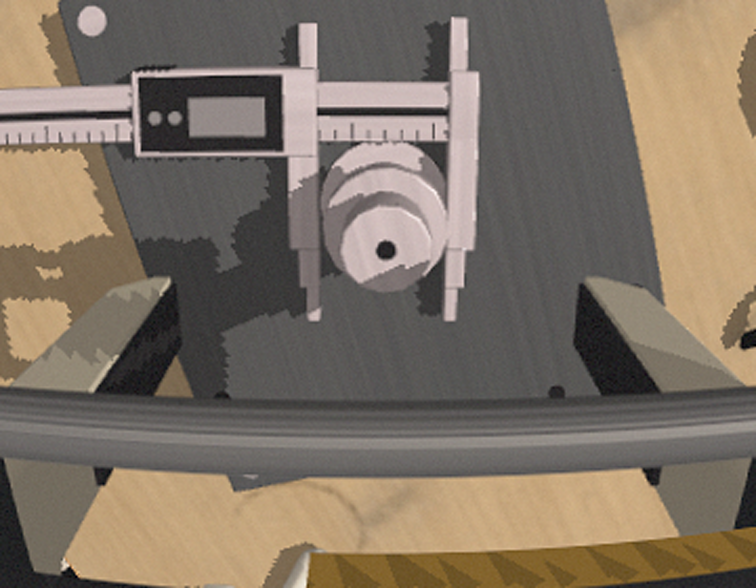

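The shaft top centre is at crop (386,250). The jaws bracket the journal, with their backs at columns of about 290 and 476, and the fingers straddle both.

Run:
```python
from h import *
s=arm.get_state();p=np.array(s['eef_pos']);R=np.array(s['orientation'])
for n,q,z in (('shaft',(386,250),.08),('mback',(290,215),.036),('mface',(318,215),.036),('fface',(447,215),.036),('fback',(476,215),.036),('mstep',(290,248),.036),('fstep',(475,248),.036),('housing edge',(200,156),.037),('tipL',(178,280),p[2]),('tipR',(577,280),p[2])):
    w=pix2world((q[0]/2.1+140,q[1]/2.1+140),z,p,R);print(n,(R.T@(w-p)*1e3).round(1),w.round(4))
```

```text
shaft [-1.1  1.6 49.1] [0.5201 0.0631 0.08  ]
mback [ -2.4 -31.1  93. ] [0.4899 0.0759 0.036 ]
mface [ -2.4 -21.4  93.1] [0.4988 0.0717 0.036 ]
fface [-2.4 23.2 93.1] [0.5391 0.0527 0.036 ]
fback [-2.4 33.4 93.1] [0.5483 0.0484 0.036 ]
mstep [-14.4 -31.5  93. ] [0.4845 0.0652 0.036 ]
fstep [-14.4  33.4  93.1] [0.5432 0.0375 0.036 ]
housing edge [ 18.8 -61.8  92. ] [0.4713 0.1081 0.037 ]
tipL [  6.9 -47.2  -0. ] [0.4793 0.0911 0.1291]
tipR [ 6.9 45.5  0. ] [0.5632 0.0516 0.1291]
```

Emit:
step_arm([
  [0,2,0],
  [0,0,30],
  [0,0,30],
  [0,0,20],
  [0,0,12],
  [0,0,7],
  [0,0,0],
], roll=[0,0,0,0,0,0,0], hand=[1,1,1,1,1,1,1])

```text
time_s: 16.95
eef_pos: [0.5209, 0.0637, 0.0296]
orientation: [[0.427, 0.904, 0.0], [0.904, -0.427, 0.0], [0.0, 0.0, -1.0]]
ft_force: [0.2, -0.9, 0.5]
grip_width: 0.0931
gripper_force: 0.0
```

Emit:
step_arm([
  [0,0,0],
  [0,0,0],
  [0,0,0],
  [0,0,0],
  [0,0,0],
  [0,0,0],
], roll=[0,0,0,0,0,0], hand=[0.9,0.82,0.76,0.74,0.74,0.74])

```text
time_s: 17.7
eef_pos: [0.5207, 0.0637, 0.0295]
orientation: [[0.427, 0.904, 0.0], [0.904, -0.427, -0.0], [-0.0, 0.0, -1.0]]
ft_force: [-0.3, 0.2, -0.0]
grip_width: 0.0689
gripper_force: 0.0
```

Emit:
step_arm([
  [0,0,0],
  [0,0,0],
  [0,0,0],
  [0,0,0],
  [0,0,0],
  [0,0,0],
  [0,0,0],
  [0,0,0],
], roll=[0,0,0,0,0,0,0,0], hand=[0.72,0.7,0.68,0.66,0.64,0.62,0.62,0.62])

```text
time_s: 18.7
eef_pos: [0.5207, 0.0637, 0.0294]
orientation: [[0.427, 0.904, -0.0], [0.904, -0.427, -0.0], [-0.0, -0.0, -1.0]]
ft_force: [-2.3, 1.4, 0.2]
grip_width: 0.0578
gripper_force: 2.7
```

Emit:
step_arm([
  [0,0,0],
  [0,0,0],
  [0,0,0],
  [0,0,0],
  [0,0,0],
  [0,0,0],
], roll=[0,0,0,0,0,0], hand=[0.61,0.6,0.59,0.58,0.57,0.57])

```text
time_s: 19.45
eef_pos: [0.5207, 0.0637, 0.0294]
orientation: [[0.427, 0.904, 0.0], [0.904, -0.427, -0.0], [0.0, 0.0, -1.0]]
ft_force: [-1.4, 1.3, -0.7]
grip_width: 0.0524
gripper_force: 2.6
```

Emit:
step_arm([
  [0,0,0],
  [0,0,0],
  [0,0,0],
  [0,0,0],
], roll=[0,0,0,0], hand=[0.565,0.56,0.555,0.555])

```text
time_s: 19.95
eef_pos: [0.5207, 0.0637, 0.0295]
orientation: [[0.427, 0.904, -0.0], [0.904, -0.427, -0.0], [-0.0, 0.0, -1.0]]
ft_force: [-1.9, 0.5, -0.2]
grip_width: 0.0519
gripper_force: 2.6
```

Emit:
step_arm([
  [0,0,0],
  [0,0,0],
], roll=[0,0], hand=[0.55,0.55])

```text
time_s: 20.2
eef_pos: [0.5207, 0.0637, 0.0295]
orientation: [[0.427, 0.904, -0.0], [0.904, -0.427, 0.0], [-0.0, -0.0, -1.0]]
ft_force: [-1.2, 0.7, -0.7]
grip_width: 0.0512
gripper_force: 2.6
```

Emit:
step_arm([
  [0,0,0],
  [0,0,0],
], roll=[0,0], hand=[0.545,0.545])

```text
time_s: 20.45
eef_pos: [0.5207, 0.0637, 0.0294]
orientation: [[0.427, 0.904, -0.0], [0.904, -0.427, -0.0], [-0.0, -0.0, -1.0]]
ft_force: [-1.9, 0.5, 0.2]
grip_width: 0.0507
gripper_force: 2.6
```

Emit:
step_arm([
  [0,0,0],
  [0,0,0],
], roll=[0,0], hand=[0.541,0.541])

```text
time_s: 20.7
eef_pos: [0.5207, 0.0637, 0.0295]
orientation: [[0.427, 0.904, 0.0], [0.904, -0.427, 0.0], [0.0, 0.0, -1.0]]
ft_force: [-2.1, 0.7, 0.4]
grip_width: 0.05
gripper_force: 2.6
```

Emit:
step_arm([
  [0,0,0],
  [0,0,0],
], roll=[0,0], hand=[0.538,0.538])

```text
time_s: 20.95
eef_pos: [0.5207, 0.0637, 0.0294]
orientation: [[0.427, 0.904, 0.0], [0.904, -0.427, -0.0], [-0.0, 0.0, -1.0]]
ft_force: [-1.1, 0.8, 0.1]
grip_width: 0.05
gripper_force: 2.7
```

Emit:
step_arm([
  [0,0,0],
  [0,0,0],
], roll=[0,0], hand=[0.535,0.535])

```text
time_s: 21.2
eef_pos: [0.5208, 0.0637, 0.0295]
orientation: [[0.427, 0.904, 0.0], [0.904, -0.427, -0.0], [0.0, 0.0, -1.0]]
ft_force: [-0.3, 0.4, -0.6]
grip_width: 0.0497
gripper_force: 3.8
```

Emit:
step_arm([
  [0,0,0],
  [0,0,0],
], roll=[0,0], hand=[0.532,0.532])

```text
time_s: 21.45
eef_pos: [0.5208, 0.0637, 0.0295]
orientation: [[0.427, 0.904, 0.0], [0.904, -0.427, -0.0], [0.0, 0.0, -1.0]]
ft_force: [0.0, 0.7, -1.4]
grip_width: 0.0497
gripper_force: 6.2
```

Emit:
step_arm([
  [0,0,0],
  [0,0,0],
], roll=[0,0], hand=[0.529,0.529])

```text
time_s: 21.7
eef_pos: [0.5208, 0.0637, 0.0295]
orientation: [[0.427, 0.904, 0.0], [0.904, -0.427, -0.0], [-0.0, 0.0, -1.0]]
ft_force: [0.9, -0.9, -2.1]
grip_width: 0.0493
gripper_force: 9.0
```

Emit:
step_arm([
  [0,0,0],
  [0,0,0],
  [0,0,0],
  [0,0,0],
  [0,0,0],
], roll=[0,0,0,0,0], hand=[0.527,0.527,0.527,0.527,0.527])

```text
time_s: 22.32
eef_pos: [0.5207, 0.0637, 0.0295]
orientation: [[0.427, 0.904, 0.0], [0.904, -0.427, -0.0], [-0.0, 0.0, -1.0]]
ft_force: [2.2, -0.4, -1.3]
grip_width: 0.0493
gripper_force: 10.9
```

Emit:
step_arm([
  [0,0,0],
  [0,0,0],
  [0,0,0],
  [0,0,0],
], roll=[0,0,0,0], hand=[0.525,0.525,0.525,0.525])

```text
time_s: 22.82
eef_pos: [0.5208, 0.0637, 0.0295]
orientation: [[0.427, 0.904, 0.0], [0.904, -0.427, -0.0], [0.0, 0.0, -1.0]]
ft_force: [2.2, -0.9, -1.3]
grip_width: 0.0494
gripper_force: 13.0
```

Emit:
step_arm([
  [0,0,0],
  [0,0,0],
  [0,0,0],
  [0,0,0],
  [0,0,0],
  [0,0,0],
  [0,0,0],
  [0,0,0],
  [0,0,0],
  [0,0,0],
], roll=[0,0,0,0,0,0,0,0,0,0], hand=[0.535,0.55,0.6,0.7,0.8,0.9,1,1,1,1])

```text
time_s: 24.08
eef_pos: [0.5207, 0.0637, 0.0294]
orientation: [[0.427, 0.904, -0.0], [0.904, -0.427, 0.0], [-0.0, -0.0, -1.0]]
ft_force: [-0.8, -0.0, -0.2]
grip_width: 0.0928
gripper_force: 0.0
```

Emit:
step_arm([
  [0,0,-20],
  [0,0,-30],
  [0,0,-40],
  [0,0,-10],
  [0,0,0],
  [0,0,0],
], roll=[0,0,0,0,0,0], hand=[1,1,1,1,1,1])

```text
time_s: 24.82
eef_pos: [0.5203, 0.0637, 0.1285]
orientation: [[0.427, 0.904, -0.001], [0.904, -0.427, -0.0], [-0.001, -0.001, -1.0]]
ft_force: [0.4, 0.8, -0.5]
grip_width: 0.0928
gripper_force: 0.0
```

Run:
```python
from h import *
p,R,im,o=look('wrist',['shaft'])
cv2.imwrite('pics/w7.png',cv2.resize(im[140:420,140:500,::-1],None,fx=2.1,fy=2.1,interpolation=cv2.INTER_CUBIC))
```

```text
24.825 [0.5203 0.0637 0.1285] ty -25.3 q [  4.2 -10.2 107.4  -0.   82.8  29.5] w 0.0928
shaft [(0.8, [0.5253, 0.0628, 0.0269])]
```

View pics/w7.png

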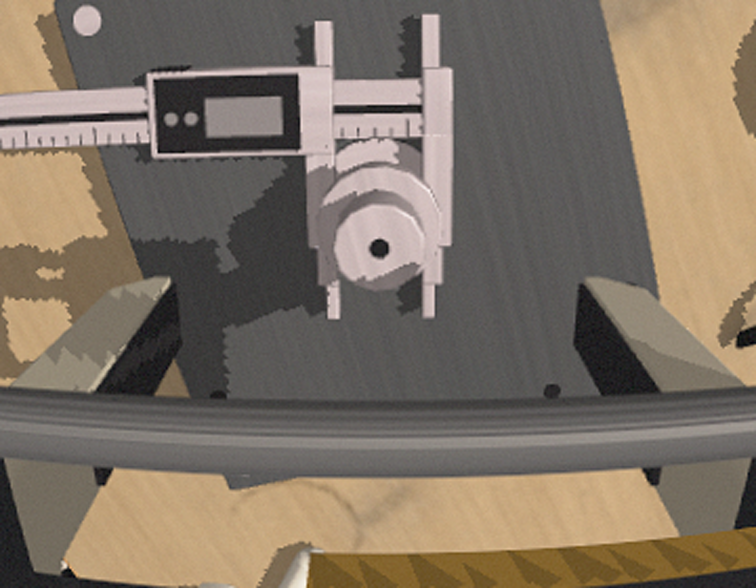

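The jaws are shut on the journal. The faces are at columns of about 335 and 423, which is roughly a 30 mm opening, and the gripper is clear.

```bash
python3 -c "
from bench import arm
print(arm.close_job())"
```

```text
the job is handed in; nothing more can be done
None
```

The caliper is lying flat on the plate, closed on the journal at roughly 30 mm. I pinched it to about 13 N and then released it. The job was handed in at about 25 s with the gripper clear; no verdict came back.

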